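# Turn the hexagonal test bar and secure it with the keyhole-hung keeper bracket

### The arm

A 6-joint arm with a two-finger parallel gripper is mounted at the origin on a cart in front of the work surface, level with it; the furniture and walls round the work are solid. World frame = base frame: x ahead of the robot, y to its left, z up, the work surface at z = 0. Lengths are in m, angles in rad, forces in N, time in s.
With the tool pointing down it reaches from about 0.25 to 0.725 m from the base axis. Payload 4 kg.
Tool frame: the origin (TCP) lies at the very end of the fingers, on their centre line; the grasp point (between the pads) lies 19 mm behind it (bot.pinch_z is the distance from the TCP to the grasp point, in m); z points along the fingers, x is the direction in which the jaws open and shut, and the axes are right-handed (so a half turn about z gives the same grasp; the last joint's range is limited). The gripper opens to 85 mm and grips with 20 to 120 N. Pads are 22 mm wide; open, the fingers measure 114 mm over their backs; the gripper's body (76 mm by 85 mm) begins 54 mm behind the grasp point. The pads swing forward as they close: fully open they stand 13 mm farther back than shut.
Start: joints at [1.213, 0.241, 0.005, 1.335, 0, 1.571], TCP at [0.175, 0.468, 0.231] pointing down, gripper open.
Joint ranges: [-2.72, 2.72], [-1.05, 1.87], [-1.09, 1.28], [-1.99, 2.15], [-1.42, 1.44], [-3.14, 3.14]. Speed limits (rad/s): [2.79, 2.79, 3.14, 3.14, 3.14, 3.14].

### API

Orientations are given as a unit quaternion [x, y, z, w].
In Python, from workcell import bot gives the robot as it stands. The module is installed in compiled form; this text tells all that it offers.
- The arm moves only by the shell command python3 -m inch 'ROWS'. ROWS is JSON, a list of rows, each a list of 7 numbers: the shift along the tool's x, y, z scaled (see below), then the turn, a rotation vector about the tool's x, y, z scaled (see below), then the gripper command: -1 is fully open, 1 is shut, values between are in proportion. In form: [[x, y, z, wx, wy, wz, gripper], ...]. A call has exactly 8 rows; each row shifts and turns the commanded pose from where the row before left it, along the tool's axes as they then stand; what a row does not reach is not made up. The controller multiplies each number of a shift by 2.5 cm and each number of a turn by 180 degrees. A row lasts 1/10 s, in which the tool goes at most 50 mm and 8.59 degrees, less where a joint would pass 70% of its speed; a pose out of reach is approached as far as the arm can. A call with a number of a shift or a turn outside -1 to 1 is refused whole. A call with a gripper value outside its range is refused whole. The fingers move at their own pace and stop on an object; the grip force is fixed at half the most. Time passes only in rows, so rows that do not move let the fingers close, or fill a call up. It gives the time, the measured TCP pose, the force and the opening at its end, in the units of the state.
- bot.get_obs(): the state, without advancing time (a new reading comes with each control period).
- bot.camera(name): name is "side" or "top"; returns (picture, depth): 384x512x3 uint8, blue, green, red; 384x512 float32, m along the optical axis (not along the pixel's ray), 0 where there is no reading.
- bot.get_calibration(name): a dict with "vfov" (degrees; the focal length in pixels is half the picture's height over the tangent of half this angle, whatever the lens; pixels are square), "cx", "cy" (the principal point, pixels), "dist_coeffs" ([k1, k2, p1, p2, k3] as OpenCV has them; the pictures are not rectified), "R" (3x3) and "t" (3): a world point X has camera coordinates R X + t. Camera axes: x right, y down, z forward; pixel columns grow to the right and rows downward; lengths in m; the calibration is good to about 2 mm. A picture is of the moment at which its call begins. get_calibration takes no time and is no camera call.
- bot.job_done(): hands the job in, once; it reports no verdict.
The state is a dict: "clock": time; "joint_pos": joint angles; "joint_vel": joint speeds; "tau": joint torques, N m; "eef_pos": TCP position; "tool_rot": TCP orientation; "ft_force": force on the tool from outside, world axes, zero at the start; "ft_torque": the same for the moment, N m; "grip_width": finger opening in m.
Only numpy, scipy, OpenCV 4.12 (cv2) and the standard library are available. Lean on these libraries where they do the work, as an engineer would, in place of code of your own. Each camera call takes 0.05 s, during which the arm holds its last target.

### The job

Roll the hexagonal bar over on the bench, one flat at a time and without picking it up, until its face with the three drilled pits is on top (that face now looks down to the right, so rolling it to the left takes two flats). Then lift the arched bracket up on its two screws, pull it off the upright panel towards you, and stand it gently on its feet astride the bar, about at the bar's middle and square to it, so that the bar cannot roll away. Let go of everything and leave the other things on the bench where they are.

Things in the scene. Friction and masses are not known exactly. Their poses are not given: they have to be found in the camera images.
- bar_center (a point): centre of the loose steel hexagonal bar: 140 mm long, 44 mm across flats, 50.8 mm across corners, flats 25.4 mm wide, 0.4 kg. 22 mm above the bench when the bar rests on a flat. x runs along the bar, roughly away from the robot; z points out of the marked face (straight up when the task wants it). At the start z points 120 degrees from up, down to the right (-y).
- bar_mark (a point): centre of the bar's marked face, the one with a row of three dark round pits 15 mm wide; axes as bar_center, 22 mm from it along z. It grips the bench (friction 0.9). To roll it, push sideways about 38 mm up and rise with it, on an arc about its far lower edge (a level push jams); past about 35 degrees it falls on to the next flat, 60 degrees on and 25.4 mm further.
- bracket_tab (a point): centre of the grip tab of the loose aluminium bracket (0.32 kg): an upright tongue 44 mm wide (y), 10 mm thick (x), 47 mm high (z) that rises clear above the panel, gripped from above, a finger before and one behind. Axes: z up, x out of its back (to the panel, away from the robot), y along its width. Hung, the top may lean forward 2 degrees. It swings in a light grip: hold it firmly, carry it slowly.
- bracket_foot (a point): middle of the bracket's standing area, at the underside of its feet: 30 mm forward (-x) of the tab's centre and 141.5 mm below it, same axes; height 0 when standing, about 60 mm when hung. Two feet 29 mm wide, 10 mm high, 70 mm long (x), flush with the back. Between them an arch open below, 72 mm wide, 56 mm high, upper corners cut by 10 mm. Plate 130 mm wide, 10 mm thick.
- keyholes (a point): point of the bracket midway between the wide openings of its two keyholes, which are 84 mm apart in y: eight-sided openings 30 mm wide, each with a 12 mm slot going up from it. Hung, the screws sit at the tops of the slots, 25 mm above the openings' centres: the bracket must rise 25 mm (20 to 30 will do), then come forward at least 20 mm. 63.5 mm below the tab's centre.
- panel: fixed upright plywood panel on a dark foot: board 160 mm wide, 16 mm thick, top edge 175 mm above the bench. Origin on the bench below the middle of the board's front face; x out of its back, away from the robot, z up. Its foot, 12 mm high, reaches 50 mm in front. The panel stands to the left and the bar to the right, or the other way about.
- screws (a point): point midway between the panel's two screws, on the board's front face, 163 mm above the bench; axes as the panel. The screws are 84 mm apart in y and stick out forward (-x): shanks 8 mm thick and 13 mm long, then heads 18 mm across and 5 mm thick.
- marker_pen: felt marker, 134 mm long, 15 mm thick, lying roughly along x between the panel and the bar; origin at its middle on the bench; bystander, to be left alone
- timer: white bench timer 62x66x20 mm, in front of the tube rack; origin under its centre; bystander, to be left alone
- tin_box: green flat tin, 70x109x28 mm, at the right near the front edge; origin under its centre; bystander, to be left alone
- sample_glass_1: lidded sample glass, 49 mm across, 77 mm high, at the right; origin under its centre; bystander, to be left alone
- notebook: dark green bound notebook 152x206x14 mm, at the far left; origin under its centre; bystander, to be left alone
Things that resemble listed ones, but are neither listed nor needed, are in the scene too. Leave any red look-alike of the part that bears bar_center alone.

How it is judged:
On the way, in this order (a step that is already met when the one before it is completed fails the run):
1. the bar's marked face is on top while the bracket still hangs on the panel (angle between bar_center's own z axis and vertical below 0.12 rad and z of bracket_foot in the frame of panel above 0.045 m and horizontal distance between bracket_foot and panel below 0.06 m), for 0.2 s.
2. the bracket is off the screws, upright, in front of the panel (horizontal distance between bracket_foot and panel above 0.065 m and angle between bracket_foot's own z axis and vertical below 0.4 rad and angle between bar_center's own z axis and vertical below 0.12 rad), for 0.1 s.
At the end, for the whole second after the job is handed in: Bar on the bench, marked face up (0.12 rad). Bracket upright (0.08 rad), feet on the bench (6 mm), astride the bar: bar centre within 40 mm of the feet middle in bracket x, 20 mm in y; x axes within 0.3 rad. Both at rest; bystanders within 30 mm of their starts (angle between bar_center's own z axis and vertical below 0.12 rad and height (world z) of bar_center below 0.026 m and angle between bracket_foot's own z axis and vertical below 0.08 rad and height (world z) of bracket_foot below 0.006 m and x of bar_center in the frame of bracket_foot between -0.04 and 0.04 m and y of bar_center in the frame of bracket_foot between -0.02 and 0.02 m and angle between the x axis of bracket_foot and the x axis of bar_center, either way round below 0.3 rad and linear speed of each of bracket, hex_bar below 0.02 m/s); the robot touches nothing.
It fails at once if the hexagonal bar is picked up off the bench (height (world z) of bar_center above 0.036 m).
It fails at once if the bracket is toppled (angle between bracket_foot's own z axis and vertical above 0.7 rad).
It fails at once if the bracket is dropped onto the bench (faster than 0.4 m/s just above it) (height (world z) of bracket_foot below 0.02 m and linear speed of bracket above 0.4 m/s).
It fails at once if a bystander is shoved away (more than 30 mm) (distance of any of marker_pen, timer, tin_box, sample_glass_1, notebook from where it was at the start of the episode above 0.03 m).
It also fails if it takes over 72 s, if anything falls off the work surface, if the arm or the gripper's body presses on something with over 40 N, if the wrist force passes 120 N, or if a joint passes its speed limit or range.

## Working session

There is one attempt and no reset: what is moved stays moved. The work goes in short steps, Python scripts to look and compute and a shell command to move; the robot and the scene stay as the last step left them, time stands still between calls to the robot, and variables do not carry over. Pictures are saved under pics/ and viewed, and the job is handed in when it is done.

```bash
mkdir -p pics; ls; python3 - <<'E'
from workcell import bot
import cv2,numpy as np
o=bot.get_obs()
for k in o: print(k,np.round(o[k],3))
print(bot.pinch_z)
for n in("top","side"):
    p,d=bot.camera(n); cv2.imwrite(f"pics/{n}0.png",p); np.save(f"{n}0_d.npy",d); np.save(f"{n}0_p.npy",p)
    c=bot.get_calibration(n); print(n,c)
E
```

```text
pics
clock 0.0
joint_pos [1.213 0.241 0.004 1.335 0.    1.571]
joint_vel [-0.002  0.    -0.001  0.     0.001 -0.001]
tau [-1.0000e-03 -3.7232e+01  2.5241e+01  1.7000e-02 -0.0000e+00 -0.0000e+00]
eef_pos [0.175 0.468 0.23 ]
tool_rot [ 0.822  0.57  -0.001  0.001]
ft_force [0.146 0.248 0.432]
ft_torque [0.002 0.011 0.015]
grip_width 0.086
0.0187
top {'vfov': 53.48890480134562, 'cx': 257.5729941188477, 'cy': 191.83246780817433, 'dist_coeffs': array([0.01132078, 0.        , 0.        , 0.        , 0.        ]), 'R': array([[-0.01159436, -0.99988195, -0.01008262],
       [-0.98949234,  0.01292601, -0.14400631],
       [ 0.14411964,  0.00830702, -0.9895254 ]]), 't': array([0.09843994, 0.56462847, 1.63528126])}
side {'vfov': 48.17328244688093, 'cx': 260.76823277391844, 'cy': 199.06126760909984, 'dist_coeffs': array([0.05536644, 0.        , 0.        , 0.        , 0.        ]), 'R': array([[-0.89263667, -0.45077131,  0.00223601],
       [-0.23935602,  0.4697681 , -0.8497215 ],
       [ 0.38197967, -0.75902777, -0.52722706]]), 't': array([0.52753364, 0.19498531, 1.58666462])}
```

View pics/top0.png

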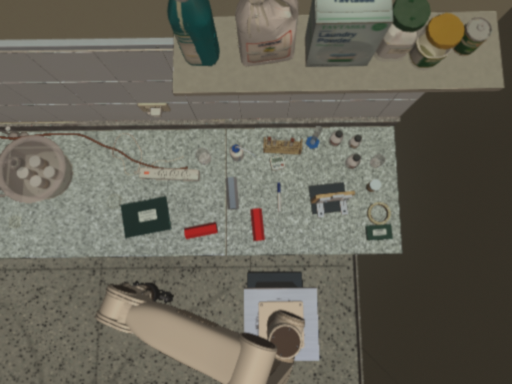

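View pics/side0.png

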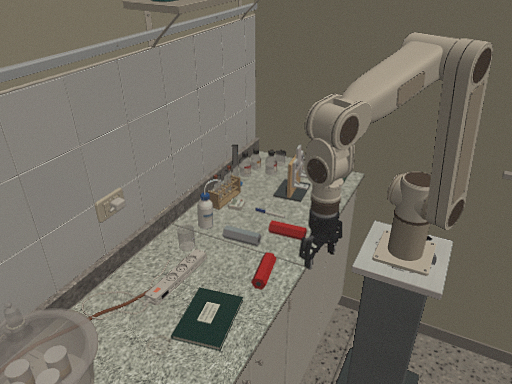

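```bash
cat > h.py <<'E'
from workcell import bot
import cv2,numpy as np
from scipy.spatial.transform import Rotation as Rn
def cal(n):
    c=bot.get_calibration(n); f=192/np.tan(np.radians(c["vfov"]/2))
    K=np.array([[f,0,c["cx"]],[0,f,c["cy"]],[0,0,1]]); return K,np.array(c["dist_coeffs"]),np.array(c["R"]),np.array(c["t"])
def plane(n,uv,z):
    K,D,R,t=cal(n); uv=np.atleast_2d(np.float64(uv))
    r=cv2.undistortPoints(uv[:,None],K,D)[:,0]; r=np.c_[r,np.ones(len(r))]@R
    C=-R.T@t; return C+r*((z-C[2])/r[:,2])[:,None]
def pts(n,uv,d):
    K,D,R,t=cal(n); uv=np.atleast_2d(np.float64(uv))
    r=cv2.undistortPoints(uv[:,None],K,D)[:,0]; r=np.c_[r,np.ones(len(r))]
    return (r*np.asarray(d)[:,None]-t)@R
def proj(n,X):
    K,D,R,t=cal(n); return cv2.projectPoints(np.float64(X).reshape(-1,1,3),cv2.Rodrigues(R)[0],t,K,D)[0][:,0]
def crop(n,p,x0,y0,x1,y1,name,s=None):
    s=s or min(780/(x1-x0),580/(y1-y0)); cv2.imwrite("pics/"+name,cv2.resize(p[y0:y1,x0:x1],None,fx=s,fy=s,interpolation=cv2.INTER_CUBIC))
E
python3 - <<'E'
from h import *
p=np.load("top0_p.npy"); crop("top",p,180,130,400,260,"tc0.png")
p=np.load("side0_p.npy"); crop("side",p,190,140,350,300,"sc0.png")
print(plane("top",[[232,193],[258,224],[201,231],[279,195],[330,204]],0.03).round(3))
E
```

```text
[[ 0.564  0.205  0.03 ]
 [ 0.425  0.091  0.03 ]
 [ 0.398  0.341  0.03 ]
 [ 0.552 -0.003  0.03 ]
 [ 0.509 -0.226  0.03 ]]
```

View pics/tc0.png

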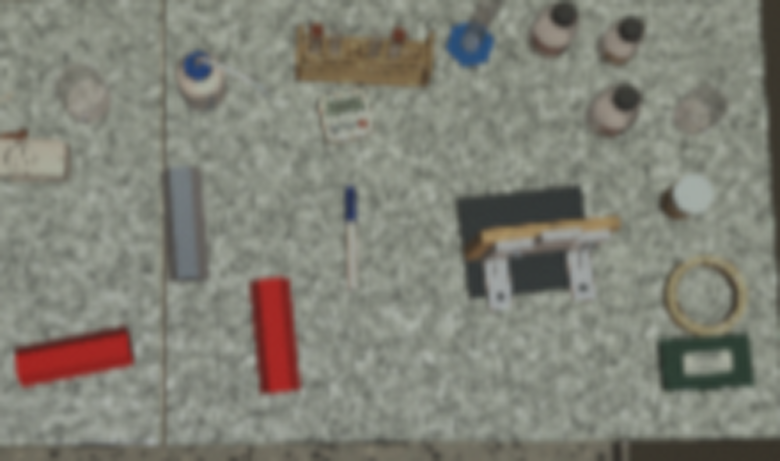

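View pics/sc0.png

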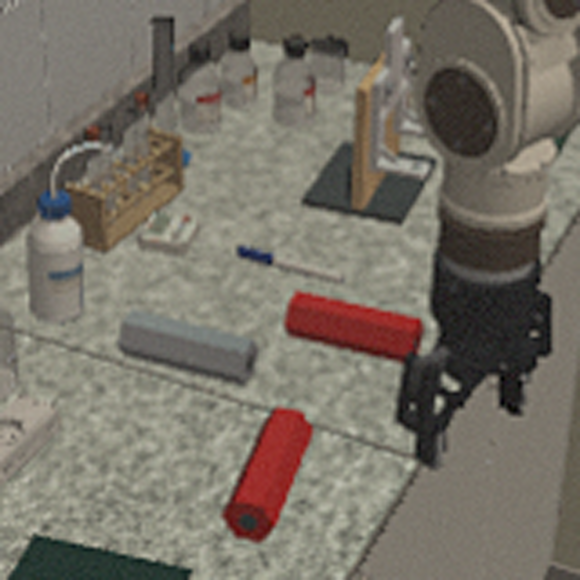

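```bash
cat >> h.py <<'E'
def cloud(n,p,d,x0,y0,x1,y1):
    v,u=np.mgrid[y0:y1,x0:x1]; dd=d[y0:y1,x0:x1]; m=dd>0
    return pts(n,np.c_[u[m],v[m]],dd[m]),p[y0:y1,x0:x1][m].astype(int),np.c_[u[m],v[m]]
E
python3 - <<'E'
from h import *
for n,b in(("top",(215,165,250,220)),("side",(215,220,270,250))):
    X,c,uv=cloud(n,np.load(n+"0_p.npy"),np.load(n+"0_d.npy"),*b)
    print(n,"bench z",np.median(X[:,2]).round(4))
    for lo,hi in((0.02,.1),(.036,.1)):
        m=(X[:,2]>lo)&(X[:,2]<hi); Y=X[m]; print(lo,m.sum(),np.percentile(Y,[1,5,50,95,99],axis=0).round(3).tolist())
        r=cv2.minAreaRect((Y[:,:2]*1000).astype(np.float32)); print(r); 
        vx=cv2.fitLine((Y[:,:2]).astype(np.float32),cv2.DIST_HUBER,0,.01,.01).ravel(); print(vx, np.degrees(np.arctan2(vx[1],vx[0])))
n="top"
X,c,uv=cloud(n,np.load(n+"0_p.npy"),np.load(n+"0_d.npy"),300,175,370,225)
for lo,hi in((.02,.05),(.05,.1),(.1,.13),(.13,.16),(.16,.182),(.182,.195),(.195,.3)):
    m=(X[:,2]>lo)&(X[:,2]<hi);
    if m.any(): print(lo,m.sum(),np.percentile(X[m],[2,50,98],axis=0).round(3).tolist())
E
```

```text
top bench z 0.0013
0.02 356 [[0.496, 0.179, 0.021], [0.501, 0.183, 0.024], [0.566, 0.204, 0.041], [0.629, 0.228, 0.05], [0.634, 0.232, 0.053]]
((565.5758666992188, 206.79281616210938), (138.96363830566406, 50.426429748535156), 4.245482444763184)
[0.9975803  0.06952405 0.56488985 0.20565328] 3.9866505
0.036 252 [[0.496, 0.186, 0.036], [0.502, 0.191, 0.037], [0.566, 0.208, 0.043], [0.629, 0.222, 0.05], [0.634, 0.226, 0.054]]
((565.6039428710938, 204.5977020263672), (137.94569396972656, 44.46889114379883), 4.087497234344482)
[0.99701804 0.07716879 0.5652093  0.206052  ] 4.4258456
side bench z -0.0002
0.02 405 [[0.494, 0.125, 0.021], [0.498, 0.196, 0.022], [0.56, 0.223, 0.038], [0.629, 0.237, 0.046], [0.636, 0.239, 0.047]]
((546.5918579101562, 206.0874786376953), (184.53428649902344, 99.81327056884766), 34.00489044189453)
[0.9891449 0.1469434 0.5769181 0.2235036] 8.449833
0.036 228 [[0.498, 0.191, 0.036], [0.502, 0.197, 0.037], [0.565, 0.216, 0.042], [0.629, 0.23, 0.047], [0.636, 0.234, 0.048]]
((547.7805786132812, 202.96665954589844), (178.0211639404297, 87.80166625976562), 31.936264038085938)
[0.99846673 0.0553555  0.55709654 0.21535061] 3.173258
0.02 64 [[0.452, -0.399, 0.02], [0.521, -0.392, 0.024], [0.601, -0.141, 0.048]]
0.05 222 [[0.454, -0.391, 0.054], [0.491, -0.226, 0.071], [0.587, -0.145, 0.088]]
0.1 22 [[0.51, -0.277, 0.101], [0.519, -0.17, 0.115], [0.529, -0.141, 0.129]]
0.13 25 [[0.511, -0.251, 0.131], [0.518, -0.192, 0.14], [0.529, -0.141, 0.159]]
0.16 208 [[0.507, -0.295, 0.165], [0.529, -0.207, 0.175], [0.545, -0.145, 0.182]]
0.182 15 [[0.513, -0.277, 0.182], [0.519, -0.218, 0.184], [0.543, -0.163, 0.193]]
0.195 42 [[0.515, -0.244, 0.196], [0.519, -0.221, 0.225], [0.527, -0.2, 0.23]]
```

```bash
python3 -m inch '[[0,0,0,0,0,0.0453,1],[0,0,0,0,0,0.0453,1],[0,0,0,0,0,0.0453,1],[0,0,0,0,0,0.0453,1],[0,0,0,0,0,0.0453,1],[0,0,0,0,0,0.0453,1],[0,0,0,0,0,0.0453,1],[0,0,0,0,0,0.0453,1]]'
cat >> h.py <<'E'
def go(X,yaw=None):
    o=bot.get_obs(); R=Rn.from_quat(o["tool_rot"]); e=np.array(o["eef_pos"])
    print("eef",e.round(4),"jaw yaw",np.degrees(np.arctan2(R.as_matrix()[1,0],R.as_matrix()[0,0])).round(2),"tilt",R.as_matrix()[:,2].round(3),"grip",round(o["grip_width"],4),"F",np.round(o["ft_force"],1),"t",round(o["clock"],2))
    if X is not None: print("units tool xyz",(R.inv().apply(np.array(X)-e)/.025).round(3))
E
python3 - <<'E'
from h import *
go([.569,.146,.12])
E
```

```text
clock: 0.9
eef_pos: [0.175, 0.468, 0.2308]
tool_rot: [0.999, 0.034, -0.0, 0.001]
ft_force: [0.5, -0.2, -0.2]
grip_width: 0.0003
eef [0.175  0.468  0.2308] jaw yaw 3.93 tilt [-0.    -0.001 -1.   ] grip 0.0003 F [ 0.5 -0.2 -0.2] t 0.9
units tool xyz [14.843 13.924  4.438]
```

```bash
R='x'; python3 -m inch '[[0.62,0.58,0.1,0,0,0,1],[0.62,0.58,0.1,0,0,0,1],[0.62,0.58,0.1,0,0,0,1],[0.62,0.58,0.1,0,0,0,1],[0.62,0.58,0.1,0,0,0,1],[0.62,0.58,0.1,0,0,0,1],[0.62,0.58,0.1,0,0,0,1],[0.62,0.58,0.1,0,0,0,1]]'
python3 -m inch '[[0.62,0.58,0.2,0,0,0,1],[0.62,0.58,0.2,0,0,0,1],[0.62,0.58,0.2,0,0,0,1],[0.62,0.58,0.2,0,0,0,1],[0.62,0.58,0.2,0,0,0,1],[0.62,0.58,0.2,0,0,0,1],[0.62,0.58,0.2,0,0,0,1],[0.62,0.58,0.2,0,0,0,1]]'
python3 -m inch '[[0.62,0.58,0.2,0,0,0,1],[0.62,0.58,0.2,0,0,0,1],[0.62,0.58,0.2,0,0,0,1],[0.62,0.58,0.2,0,0,0,1],[0.62,0.58,0.2,0,0,0,1],[0.62,0.58,0.2,0,0,0,1],[0.62,0.58,0.2,0,0,0,1],[0,0,0,0,0,0,1]]'
python3 - <<'E'
from h import *
go([.569,.146,.036])
p,d=bot.camera("side"); crop("side",p,190,150,350,290,"s1.png")
E
```

```text
clock: 1.7
eef_pos: [0.3078, 0.361, 0.2108]
tool_rot: [0.999, 0.037, -0.0, 0.0]
ft_force: [0.0, 0.1, 0.1]
grip_width: 0.0001
clock: 2.5
eef_pos: [0.44, 0.2546, 0.1706]
tool_rot: [0.999, 0.037, -0.0, 0.0]
ft_force: [0.7, 0.1, 0.4]
grip_width: -0.0001
clock: 3.3
eef_pos: [0.5563, 0.1604, 0.1348]
tool_rot: [0.999, 0.036, -0.001, 0.001]
ft_force: [-0.8, 1.0, 0.1]
grip_width: -0.0002
eef [0.5563 0.1604 0.1348] jaw yaw 4.1 tilt [-0.001 -0.001 -1.   ] grip -0.0002 F [-0.8  1.   0.1] t 3.3
units tool xyz [0.47  0.608 3.95 ]
```

View pics/s1.png

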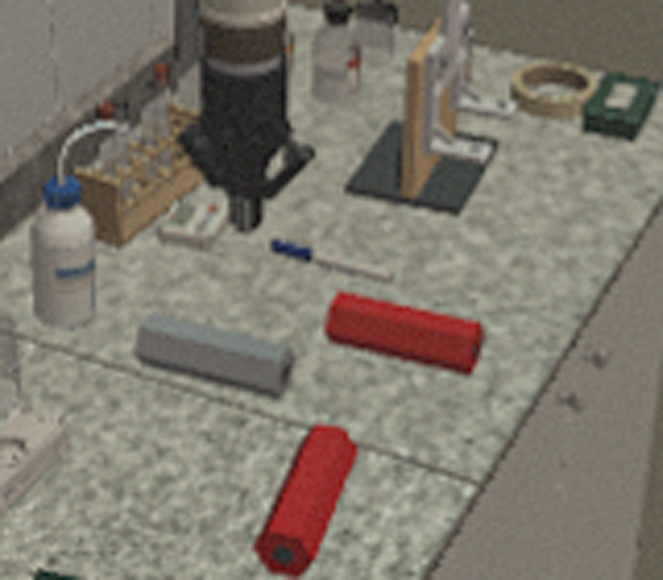

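```bash
python3 -m inch '[[0.08,0.1,0.66,0,0,0,1],[0.08,0.1,0.66,0,0,0,1],[0.08,0.1,0.66,0,0,0,1],[0.08,0.1,0.66,0,0,0,1],[0.08,0.1,0.66,0,0,0,1],[0.08,0.1,0.6,0,0,0,1],[0,0,0,0,0,0,1],[0,0,0,0,0,0,1]]'
python3 - <<'E'
from h import *
go([.568,.176,.036])
E
```

```text
clock: 4.15
eef_pos: [0.5678, 0.1488, 0.0389]
tool_rot: [0.999, 0.038, -0.001, -0.0]
ft_force: [0.3, 0.5, 0.7]
grip_width: -0.0
eef [0.5678 0.1488 0.0389] jaw yaw 4.31 tilt [-0.001 -0.    -1.   ] grip -0.0 F [0.3 0.5 0.7] t 4.15
units tool xyz [ 0.091 -1.086  0.117]
```

```bash
python3 -m inch '[[0,-0.2,0.1,0,0,0,1],[0,-0.2,0,0,0,0,1],[0,-0.2,0,0,0,0,1],[0,-0.1,0,0,0,0,1],[0,-0.1,0,0,0,0,1],[0,-0.1,0,0,0,0,1],[0,-0.05,0,0,0,0,1],[0,-0.05,0,0,0,0,1]]'
python3 - <<'E'
from h import *
go([.568,.176,.036])
p,d=bot.camera("side"); crop("side",p,190,190,310,280,"s2.png")
E
```

```text
clock: 4.95
eef_pos: [0.5667, 0.1732, 0.0363]
tool_rot: [0.999, 0.037, -0.0, 0.0]
ft_force: [-0.8, 0.1, 0.9]
grip_width: 0.0003
eef [0.5667 0.1732 0.0363] jaw yaw 4.26 tilt [-0. -0. -1.] grip 0.0003 F [-0.8  0.1  0.9] t 4.95
units tool xyz [ 0.062 -0.108  0.012]
```

View pics/s2.png

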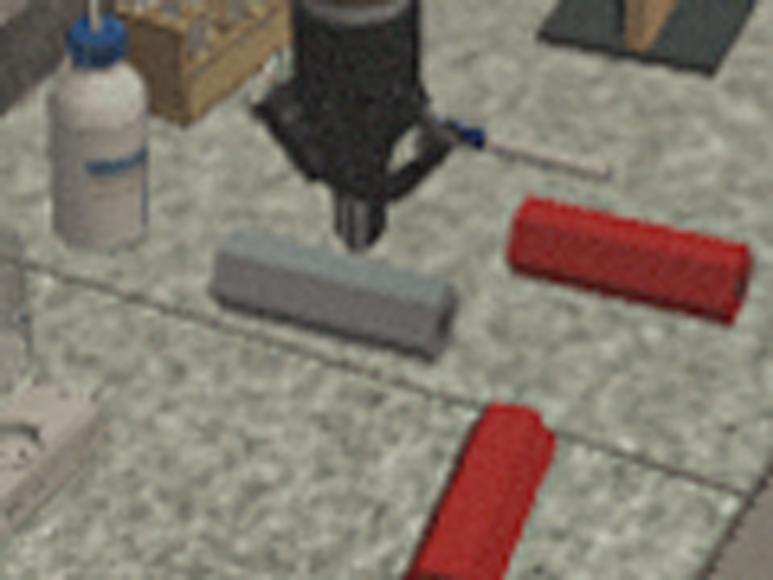

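```bash
python3 -m inch '[[0,-0.06,0,0,0,0,1],[0,-0.06,0,0,0,0,1],[0,-0.06,0,0,0,0,1],[0,-0.03,0,0,0,0,1],[0,0,0,0,0,0,1],[0,0,0,0,0,0,1],[0,0,0,0,0,0,1],[0,0,0,0,0,0,1]]'
python3 - <<'E'
from h import *
go(None)
E
```

```text
clock: 5.8
eef_pos: [0.5663, 0.1783, 0.0363]
tool_rot: [0.999, 0.037, -0.0, 0.0]
ft_force: [-0.1, -0.3, 0.6]
grip_width: -0.0002
eef [0.5663 0.1783 0.0363] jaw yaw 4.26 tilt [-0. -0. -1.] grip -0.0002 F [-0.1 -0.3  0.6] t 5.8
```

```bash
python3 -m inch '[[0,-0.04,0,0,0,0,1],[0,-0.04,0,0,0,0,1],[0,-0.04,0,0,0,0,1],[0,0,0,0,0,0,1],[0,0,0,0,0,0,1],[0,0,0,0,0,0,1],[0,0,0,0,0,0,1],[0,0,0,0,0,0,1]]'
python3 - <<'E'
from h import *
go(None)
E
```

```text
clock: 6.6
eef_pos: [0.5661, 0.1811, 0.0365]
tool_rot: [0.999, 0.037, 0.0, 0.0]
ft_force: [-0.2, -2.9, 2.5]
grip_width: -0.0003
eef [0.5661 0.1811 0.0365] jaw yaw 4.25 tilt [ 0. -0. -1.] grip -0.0003 F [-0.2 -2.9  2.5] t 6.6
```

```bash
python3 -m inch '[[0,-0.075,-0.046,0,0,0,1],[0,-0.07,-0.046,0,0,0,1],[0,-0.07,-0.046,0,0,0,1],[0,-0.07,-0.046,0,0,0,1],[0,-0.075,-0.034,0,0,0,1],[0,-0.075,-0.034,0,0,0,1],[0,-0.075,-0.034,0,0,0,1],[0,-0.075,-0.034,0,0,0,1]]'
python3 - <<'E'
from h import *
go(None)
p,d=bot.camera("side"); crop("side",p,190,190,310,280,"s3.png")
E
```

```text
clock: 7.4
eef_pos: [0.565, 0.1965, 0.0442]
tool_rot: [0.999, 0.037, 0.0, -0.0]
ft_force: [0.2, 0.4, 1.1]
grip_width: -0.0001
eef [0.565  0.1965 0.0442] jaw yaw 4.28 tilt [-0.     0.001 -1.   ] grip -0.0001 F [0.2 0.4 1.1] t 7.4
```

View pics/s3.png

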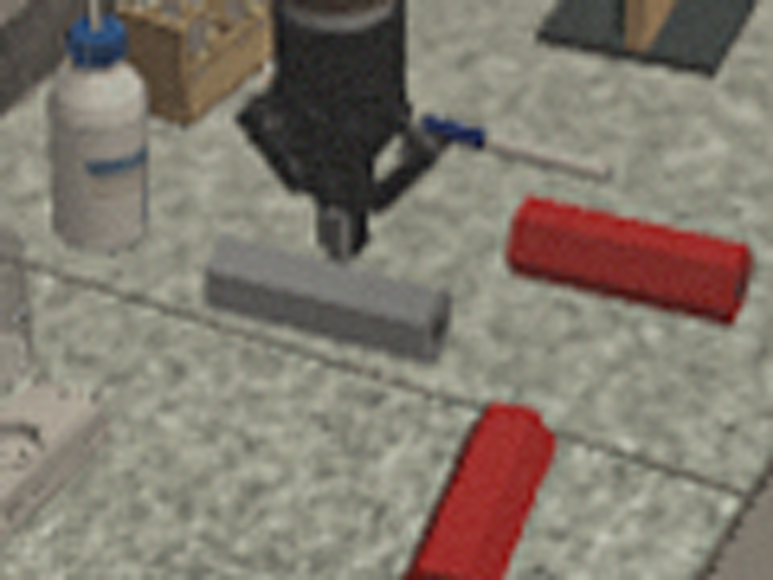

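```bash
python3 -m inch '[[0,-0.08,-0.02,0,0,0,1],[0,-0.08,-0.02,0,0,0,1],[0,-0.08,-0.02,0,0,0,1],[0,-0.08,-0.02,0,0,0,1],[0,-0.085,-0.005,0,0,0,1],[0,-0.085,-0.005,0,0,0,1],[0,-0.085,0,0,0,0,1],[0,-0.085,0,0,0,0,1]]'
python3 - <<'E'
from h import *
go(None)
p,d=bot.camera("side"); crop("side",p,190,190,310,280,"s4.png")
E
```

```text
clock: 8.25
eef_pos: [0.5636, 0.2126, 0.0465]
tool_rot: [0.999, 0.037, -0.0, 0.0]
ft_force: [0.9, -0.1, -0.3]
grip_width: -0.0004
eef [0.5636 0.2126 0.0465] jaw yaw 4.27 tilt [-0. -0. -1.] grip -0.0004 F [ 0.9 -0.1 -0.3] t 8.25
```

View pics/s4.png

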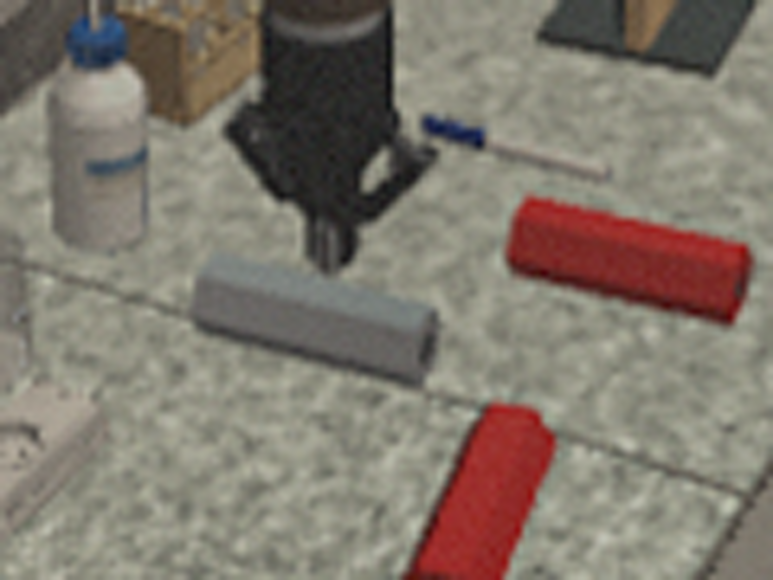

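```bash
python3 -m inch '[[0,0.2,0,0,0,0,1],[0,0.3,0,0,0,0,1],[0,0.4,0,0,0,0,1],[0,0,0.2,0,0,0,1],[0,0,0.2,0,0,0,1],[0,0,0,0,0,0,1],[0,0,0,0,0,0,1],[0,0,0,0,0,0,1]]'
python3 - <<'E'
from h import *
p,d=bot.camera("top"); X,c,uv=cloud("top",p,d,205,165,255,225); crop("top",p,180,130,400,260,"t4.png")
m=(X[:,2]>.03)&(X[:,2]<.056)&(X[:,1]>.205); Y=X[m]; print(m.sum(),cv2.minAreaRect((Y[:,:2]*1000).astype(np.float32)))
go([.562,.2065,.036])
E
```

```text
clock: 9.1
eef_pos: [0.5654, 0.1903, 0.0366]
tool_rot: [0.999, 0.037, 0.0, -0.0]
ft_force: [-0.2, 0.3, 0.7]
grip_width: -0.0
21 ((431.74249267578125, 300.7392578125), (45.21263122558594, 9.676505088806152), 88.12344360351562)
eef [0.5655 0.1903 0.0367] jaw yaw 4.29 tilt [ 0.  0. -1.] grip 0.0001 F [ 1.  -0.3 -0.1] t 9.15
units tool xyz [-0.091 -0.658  0.026]
```

View pics/t4.png

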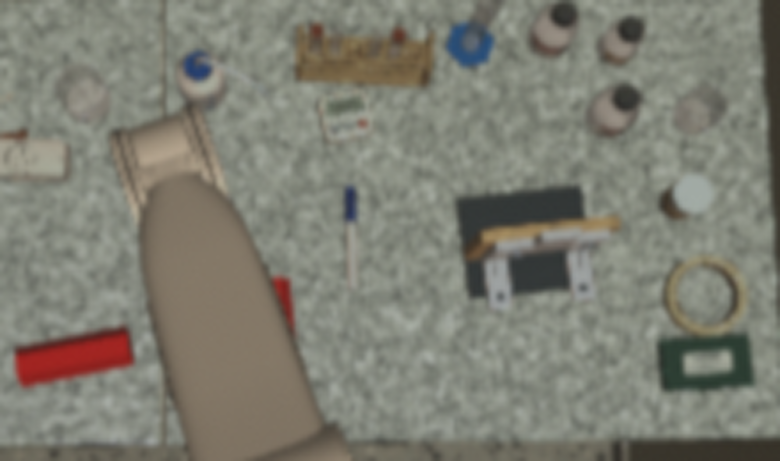

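```bash
python3 -m inch '[[-0.05,-0.15,0,0,0,0,1],[-0.03,-0.15,0,0,0,0,1],[0,-0.12,0,0,0,0,1],[0,-0.08,0,0,0,0,1],[0,-0.05,0,0,0,0,1],[0,-0.04,0,0,0,0,1],[0,-0.04,0,0,0,0,1],[0,0,0,0,0,0,1]]'
python3 - <<'E'
from h import *
go([.562,.2065,.036])
E
```

```text
clock: 9.95
eef_pos: [0.5622, 0.2055, 0.0365]
tool_rot: [0.999, 0.037, -0.0, 0.0]
ft_force: [-1.0, 0.1, -0.4]
grip_width: 0.0001
eef [0.5622 0.2055 0.0365] jaw yaw 4.27 tilt [-0. -0. -1.] grip 0.0001 F [-1.   0.1 -0.4] t 9.95
units tool xyz [-0.006 -0.039  0.021]
```

```bash
python3 -m inch '[[0,-0.04,0,0,0,0,1],[0,-0.03,0,0,0,0,1],[0,-0.03,0,0,0,0,1],[0,0,0,0,0,0,1],[0,0,0,0,0,0,1],[0,0,0,0,0,0,1],[0,0,0,0,0,0,1],[0,0,0,0,0,0,1]]'
python3 - <<'E'
from h import *
go(None)
E
```

```text
clock: 10.75
eef_pos: [0.5622, 0.2071, 0.0371]
tool_rot: [0.999, 0.037, 0.0, 0.001]
ft_force: [-1.5, -4.9, 5.4]
grip_width: -0.0001
eef [0.5622 0.2071 0.0371] jaw yaw 4.22 tilt [ 0.    -0.001 -1.   ] grip -0.0001 F [-1.5 -4.9  5.4] t 10.75
```

Contact again; same arc.

```bash
python3 -m inch '[[0,-0.07,-0.046,0,0,0,1],[0,-0.07,-0.046,0,0,0,1],[0,-0.07,-0.046,0,0,0,1],[0,-0.07,-0.046,0,0,0,1],[0,-0.075,-0.034,0,0,0,1],[0,-0.075,-0.034,0,0,0,1],[0,-0.075,-0.034,0,0,0,1],[0,-0.075,-0.034,0,0,0,1]]'
python3 - <<'E'
from h import *
go(None)
E
python3 -m inch '[[0,-0.08,-0.02,0,0,0,1],[0,-0.08,-0.02,0,0,0,1],[0,-0.08,-0.02,0,0,0,1],[0,-0.08,-0.02,0,0,0,1],[0,-0.085,-0.005,0,0,0,1],[0,-0.085,-0.005,0,0,0,1],[0,-0.085,0,0,0,0,1],[0,-0.085,0,0,0,0,1]]'
python3 - <<'E'
from h import *
go(None)
p,d=bot.camera("side"); crop("side",p,190,190,310,280,"s5.png")
E
```

```text
clock: 11.55
eef_pos: [0.561, 0.2231, 0.0446]
tool_rot: [0.999, 0.037, 0.0, -0.0]
ft_force: [-0.9, -1.0, 3.5]
grip_width: -0.0002
eef [0.561  0.2231 0.0446] jaw yaw 4.29 tilt [ 0.     0.001 -1.   ] grip -0.0002 F [-0.9 -1.   3.5] t 11.55
clock: 12.35
eef_pos: [0.5596, 0.2392, 0.0466]
tool_rot: [0.999, 0.037, -0.0, 0.0]
ft_force: [0.4, -0.2, -0.2]
grip_width: -0.0001
eef [0.5596 0.2392 0.0466] jaw yaw 4.27 tilt [-0. -0. -1.] grip -0.0001 F [ 0.4 -0.2 -0.2] t 12.35
```

View pics/s5.png

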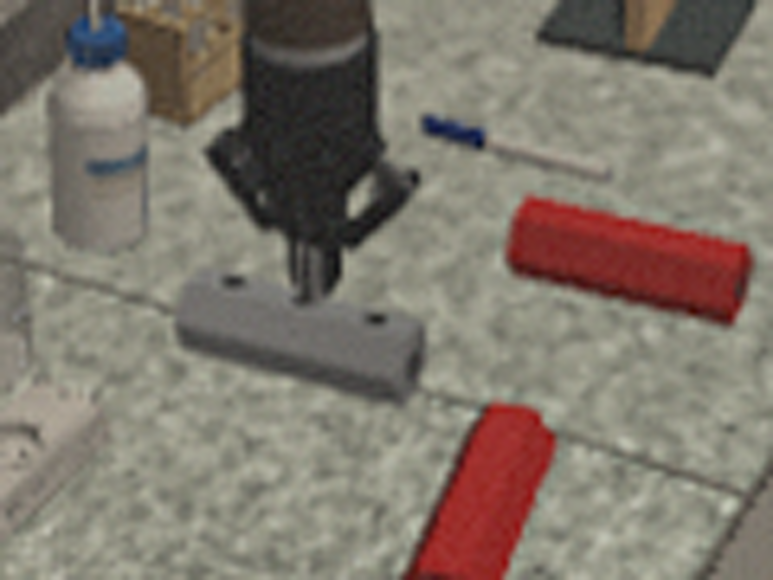

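```bash
python3 -m inch '[[0,0.2,0,0,0,0,1],[0,0.4,0,0,0,0,1],[0,0.7,-0.2,0,0,0,1],[0,0.8,-0.8,0,0,0,1],[0,0.8,-0.9,0,0,0,1],[0,0.8,-0.9,0,0,0,1],[0,0.8,-0.9,0,0,0,1],[0,0.8,-0.9,0,0,0,-1]]'
python3 -m inch '[[0,0.4,-0.9,0,0,0,-1],[0,0.4,-0.9,0,0,0,-1],[0,0.4,-0.9,0,0,0,-1],[0,0.3,-0.9,0,0,0,-1],[0,0.3,-0.5,0,0,0,-1],[0,0,0,0,0,0,-1],[0,0,0,0,0,0,-1],[0,0,0,0,0,0,-1]]'
python3 - <<'E'
from h import *
go([.521,-.222,.27])
for n in("top","side"):
    p,d=bot.camera(n); np.save(n+"6_p.npy",p); np.save(n+"6_d.npy",d)
crop("side",np.load("side6_p.npy"),190,140,350,280,"s6.png");crop("top",np.load("top6_p.npy"),180,130,400,260,"t6.png")
X,c,uv=cloud("top",np.load("top6_p.npy"),np.load("top6_d.npy"),205,165,240,225)
m=(X[:,2]>.02)&(X[:,2]<.056)&(X[:,0]>.47); Y=X[m]; print(m.sum(),cv2.minAreaRect((Y[:,:2]*1000).astype(np.float32)),np.percentile(Y,[2,50,98],axis=0).round(3))
E
```

```text
clock: 13.2
eef_pos: [0.5693, 0.1042, 0.1631]
tool_rot: [0.999, 0.036, 0.0, 0.0]
ft_force: [-0.0, 0.5, -0.3]
grip_width: 0.0134
clock: 14.0
eef_pos: [0.5722, 0.0616, 0.2631]
tool_rot: [0.999, 0.037, -0.001, 0.0]
ft_force: [-0.1, 0.5, 0.3]
grip_width: 0.0851
eef [0.5722 0.0616 0.2631] jaw yaw 4.24 tilt [-0.002 -0.    -1.   ] grip 0.0851 F [-0.1  0.5  0.3] t 14.0
units tool xyz [-2.882 11.16  -0.269]
359 ((562.2198486328125, 256.8950500488281), (140.1999969482422, 49.86411666870117), 4.125035762786865) [[0.494 0.232 0.021]
 [0.561 0.256 0.041]
 [0.629 0.281 0.052]]
```

View pics/s6.png

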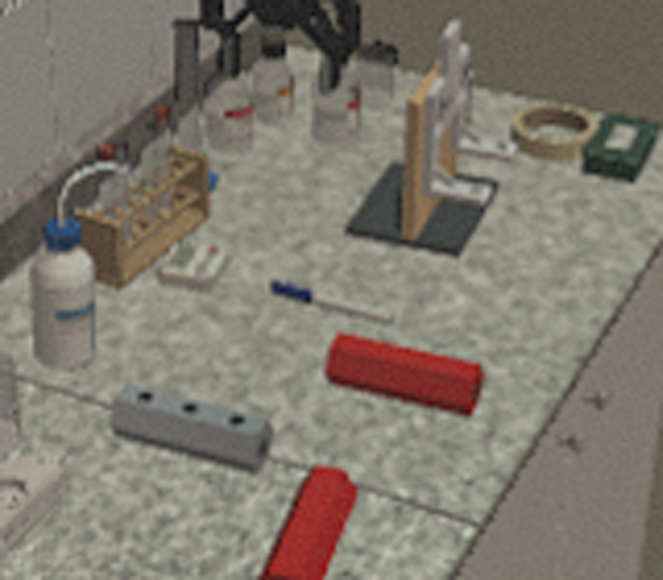

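View pics/t6.png

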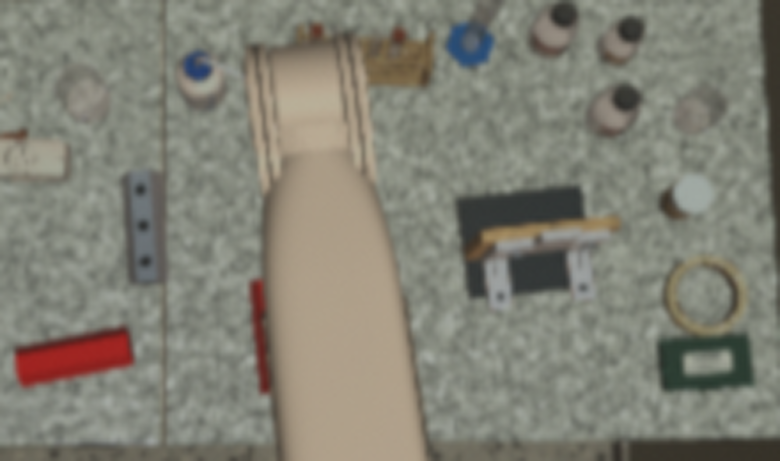

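```bash
python3 - <<'E'
from h import *
X,c,uv=cloud("top",np.load("top6_p.npy"),np.load("top6_d.npy"),295,170,370,230)
hsv=cv2.cvtColor(c.astype(np.uint8)[None],cv2.COLOR_BGR2HSV)[0]
def fit(Y):
    v=cv2.fitLine(Y[:,:2].astype(np.float32),cv2.DIST_HUBER,0,.001,.001).ravel(); a=np.degrees(np.arctan2(v[1],v[0])); return v.round(3),(a-90)%180-0
m=(X[:,2]>.165)&(X[:,2]<.19)&(hsv[:,1]>80); print("wood",m.sum(),fit(X[m]),np.percentile(X[m],[3,50,97],axis=0).round(3).tolist())
m=(X[:,2]>.055)&(X[:,2]<.09)&(hsv[:,1]<60)&(X[:,0]<.52)
for s in(-.185,-.26):
    k=m&(abs(X[:,1]-s)<.03); 
    if k.sum()>5: print("foot",k.sum(),fit(X[k]),np.percentile(X[k],[3,50,97],axis=0).round(3).tolist(), cv2.minAreaRect((X[k][:,:2]*1000).astype(np.float32)))
# dark foot of the panel
m=(X[:,2]<.03)&(c.sum(1)<170); print("base",m.sum(),cv2.minAreaRect((X[m][:,:2]*1000).astype(np.float32)),X[m].mean(0))
m=(X[:,2]>.19); print("tab",m.sum(),np.percentile(X[m],[3,50,97],axis=0).round(3).tolist(),fit(X[m]))
for q in X[X[:,2]>.215]: print(q.round(3),end=' ')
X,c,uv=cloud("side",np.load("side6_p.npy"),np.load("side6_d.npy"),275,140,325,205)
m=(X[:,2]>.195)&(X[:,0]>.4)&(X[:,0]<.6)&(X[:,1]<-.15)&(X[:,1]>-.3); print("tabside",m.sum(),np.percentile(X[m],[3,50,97],axis=0).round(3).tolist(),fit(X[m]))
E
python3 - <<'E'
from h import *
crop("side",np.load("side6_p.npy"),270,135,325,210,"s6b.png");crop("top",np.load("top6_p.npy"),295,175,370,225,"t6b.png")
E
```

```text
wood 108 (array([ 0.095, -0.995,  0.534, -0.22 ], dtype=float32), np.float32(5.4647827)) [[0.522, -0.294, 0.168], [0.534, -0.202, 0.175], [0.542, -0.145, 0.182]]
foot 101 (array([ 0.983,  0.185,  0.476, -0.176], dtype=float32), np.float32(100.672806)) [[0.454, -0.189, 0.063], [0.483, -0.175, 0.071], [0.51, -0.16, 0.084]] ((483.421630859375, -175.6666259765625), (62.29822540283203, 29.06027603149414), 6.703799247741699)
foot 95 (array([ 0.995,  0.098,  0.491, -0.274], dtype=float32), np.float32(95.61917)) [[0.462, -0.288, 0.064], [0.491, -0.274, 0.072], [0.519, -0.261, 0.086]] ((490.8475341796875, -275.59222412109375), (59.46015167236328, 28.570178985595703), 4.588864326477051)
base 380 ((510.8731384277344, -269.92291259765625), (276.45977783203125, 184.35455322265625), 80.13267517089844) [ 0.54867117 -0.22081558  0.01281203]
tab 61 [[0.372, -0.243, 0.197], [0.518, -0.209, 0.225], [0.526, -0.009, 0.715]] (array([ 0.554, -0.833,  0.479, -0.159], dtype=float32), np.float32(33.62712))
[ 0.526 -0.227  0.227] [ 0.526 -0.231  0.228] [ 0.526 -0.235  0.227] [ 0.527 -0.24   0.219] [ 0.527 -0.2
[... 556 characters left out ...]
0.221] [ 0.516 -0.201  0.217] [ 0.514 -0.203  0.229] [ 0.515 -0.208  0.223] [ 0.515 -0.212  0.223] [ 0.516 -0.217  0.216] [ 0.516 -0.221  0.218] [ 0.399 -0.011  0.705] [ 0.396 -0.011  0.704] [ 0.394 -0.011  0.705] [ 0.391 -0.011  0.708] [ 0.388 -0.011  0.706] [ 0.386 -0.011  0.702] [ 0.383 -0.01   0.707] [ 0.38  -0.01   0.712] [ 0.381 -0.013  0.705] [ 0.378 -0.01   0.713] [ 0.378 -0.013  0.709] [ 0.375 -0.009  0.718] [ 0.375 -0.013  0.706] [ 0.372 -0.009  0.716] [ 0.373 -0.013  0.709] [ 0.37  -0.009  0.715] [ 0.37  -0.013  0.708] tabside 47 [[0.516, -0.237, 0.196], [0.521, -0.209, 0.215], [0.528, -0.195, 0.228]] (array([ 0.008, -1.   ,  0.521, -0.217], dtype=float32), np.float32(0.46810913))
```

View pics/s6b.png

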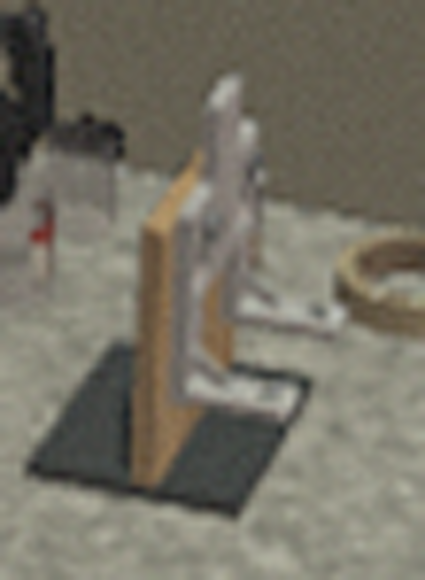

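View pics/t6b.png

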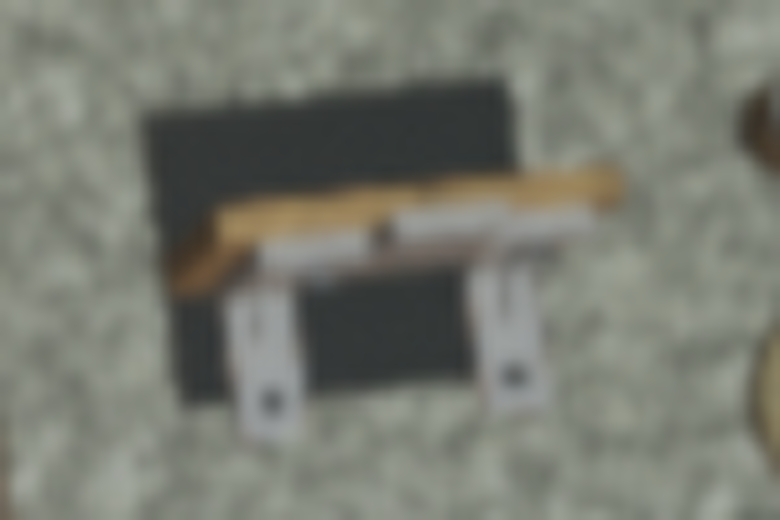

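```bash
python3 -m inch '[[-0.2,0.75,-0.06,0,0,-0.0067,-1],[-0.2,0.75,-0.06,0,0,0,-1],[-0.2,0.75,-0.06,0,0,0,-1],[-0.2,0.75,-0.06,0,0,0,-1],[-0.2,0.75,-0.06,0,0,0,-1],[-0.2,0.75,-0.06,0,0,0,-1],[-0.2,0.75,-0.06,0,0,0,-1],[-0.2,0.75,-0.06,0,0,0,-1]]'
python3 - <<'E'
from h import *
go([.521,-.2215,.275])
E
```

```text
clock: 14.9
eef_pos: [0.5466, -0.0914, 0.2755]
tool_rot: [0.999, 0.048, -0.001, -0.0]
ft_force: [-0.4, -0.4, 0.1]
grip_width: 0.0858
eef [ 0.5466 -0.0914  0.2755] jaw yaw 5.52 tilt [-0.002  0.    -1.   ] grip 0.0858 F [-0.4 -0.4  0.1] t 14.9
units tool xyz [-1.519  5.081  0.019]
```

```bash
python3 -m inch '[[-0.22,0.75,0,0,0,0,-1],[-0.22,0.75,0,0,0,0,-1],[-0.22,0.75,0,0,0,0,-1],[-0.22,0.75,0,0,0,0,-1],[-0.22,0.75,0,0,0,0,-1],[-0.2,0.5,0,0,0,0,-1],[-0.1,0.18,0,0,0,0,-1],[0,0,0,0,0,0,-1]]'
python3 - <<'E'
from h import *
go([.521,-.2215,.186])
E
```

```text
clock: 15.7
eef_pos: [0.5224, -0.2048, 0.2759]
tool_rot: [0.999, 0.047, -0.0, -0.0]
ft_force: [0.6, 0.5, 0.5]
grip_width: 0.0857
eef [ 0.5224 -0.2048  0.2759] jaw yaw 5.43 tilt [-0.001  0.001 -1.   ] grip 0.0857 F [0.6 0.5 0.5] t 15.7
units tool xyz [-0.119  0.66   3.598]
```

```bash
python3 -m inch '[[-0.06,0.33,0,0,0,0,-1],[-0.06,0.33,0,0,0,0,-1],[0,0,0.6,0,0,0,-1],[0,0,0.6,0,0,0,-1],[0,0,0.5,0,0,0,-1],[0,0,0,0,0,0,-1],[0,0,0,0,0,0,-1],[0,0,0,0,0,0,-1]]'
python3 - <<'E'
from h import *
go([.521,-.2215,.186])
p,d=bot.camera("side"); crop("side",p,260,110,340,205,"s7.png"); p,d=bot.camera("top"); crop("top",p,270,150,370,225,"t7.png")
E
```

```text
clock: 16.5
eef_pos: [0.5219, -0.2216, 0.2348]
tool_rot: [0.999, 0.048, 0.001, 0.0]
ft_force: [-0.9, 0.0, 0.4]
grip_width: 0.0853
eef [ 0.5219 -0.2216  0.2348] jaw yaw 5.49 tilt [ 0.002 -0.001 -1.   ] grip 0.0853 F [-0.9  0.   0.4] t 16.5
units tool xyz [-0.039 -0.011  1.952]
```

View pics/s7.png

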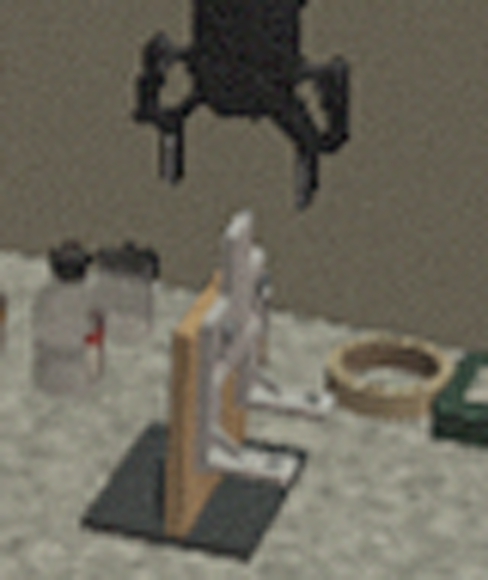

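```bash
python3 -m inch '[[0,0,0.4,0,0,0,-1],[0,0,0.4,0,0,0,-1],[0,0,0.4,0,0,0,-1],[0,0,0.4,0,0,0,-1],[0,0,0.3,0,0,0,-1],[0,0,0,0,0,0,-1],[0,0,0,0,0,0,0],[0,0,0,0,0,0,0.3]]'
python3 -m inch '[[0,0,0,0,0,0,0.5],[0,0,0,0,0,0,0.6],[0,0,0,0,0,0,0.7],[0,0,0,0,0,0,1],[0,0,0,0,0,0,1],[0,0,0,0,0,0,1],[0,0,0,0,0,0,1],[0,0,0,0,0,0,1]]'
python3 - <<'E'
from h import *
go([.521,-.2215,.186])
p,d=bot.camera("side"); crop("side",p,260,110,340,205,"s8.png")
E
```

```text
clock: 17.4
eef_pos: [0.5217, -0.2216, 0.1868]
tool_rot: [0.999, 0.048, 0.0, 0.0]
ft_force: [-0.2, -0.1, -0.5]
grip_width: 0.0593
clock: 18.2
eef_pos: [0.521, -0.2215, 0.1866]
tool_rot: [0.999, 0.048, -0.0, 0.0]
ft_force: [-3.3, -0.8, 4.6]
grip_width: 0.0094
eef [ 0.521  -0.2215  0.1866] jaw yaw 5.47 tilt [-0. -0. -1.] grip 0.0094 F [-3.3 -0.8  4.6] t 18.2
units tool xyz [-0.002 -0.002  0.025]
```

View pics/s8.png

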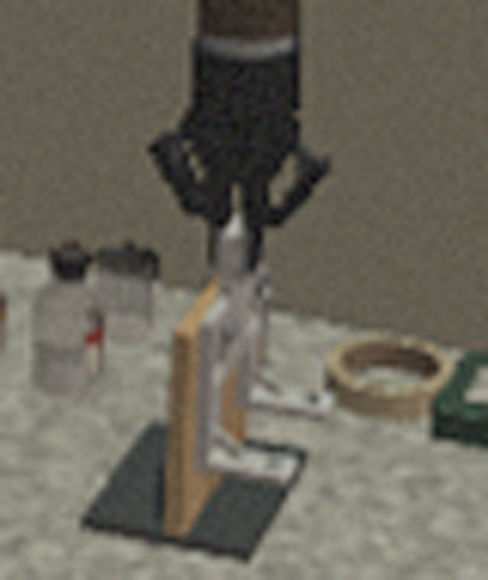

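Gripped. Lift 25 mm slowly.

```bash
python3 -m inch '[[0,0,-0.15,0,0,0,1],[0,0,-0.15,0,0,0,1],[0,0,-0.15,0,0,0,1],[0,0,-0.15,0,0,0,1],[0,0,-0.15,0,0,0,1],[0,0,-0.15,0,0,0,1],[0,0,-0.11,0,0,0,1],[0,0,0,0,0,0,1]]'
python3 - <<'E'
from h import *
go(None)
p,d=bot.camera("side"); crop("side",p,260,110,340,205,"s9.png")
E
```

```text
clock: 19.05
eef_pos: [0.5211, -0.2215, 0.2121]
tool_rot: [0.999, 0.048, -0.0, 0.0]
ft_force: [-2.8, -0.3, -0.8]
grip_width: 0.0094
eef [ 0.5211 -0.2215  0.2121] jaw yaw 5.47 tilt [-0. -0. -1.] grip 0.0094 F [-2.8 -0.3 -0.8] t 19.05
```

View pics/s9.png

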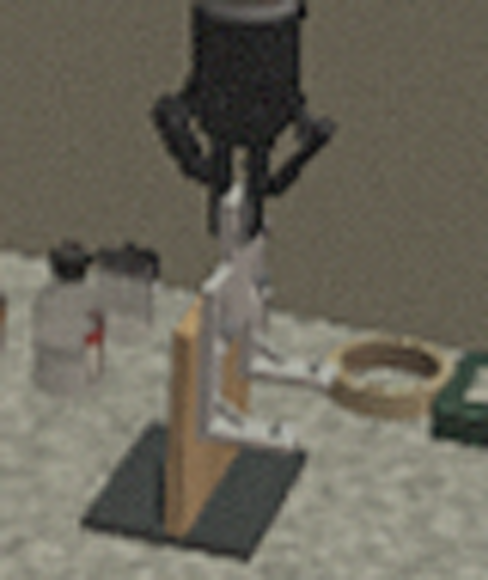

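```bash
python3 -m inch '[[-0.08,0,0,0,0,0,1],[-0.1,0,0,0,0,0,1],[-0.1,0,0,0,0,0,1],[-0.1,0,0,0,0,0,1],[-0.1,0,0,0,0,0,1],[-0.1,0,0,0,0,0,1],[0,0,0,0,0,0,1],[0,0,0,0,0,0,1]]'
python3 - <<'E'
from h import *
go(None)
p,d=bot.camera("side"); crop("side",p,260,110,340,205,"s10.png")
E
```

```text
clock: 19.9
eef_pos: [0.5069, -0.2228, 0.2116]
tool_rot: [0.999, 0.048, 0.0, 0.0]
ft_force: [0.5, 1.0, -3.0]
grip_width: 0.0094
eef [ 0.5069 -0.2228  0.2116] jaw yaw 5.47 tilt [ 0. -0. -1.] grip 0.0094 F [ 0.5  1.  -3. ] t 19.9
```

View pics/s10.png

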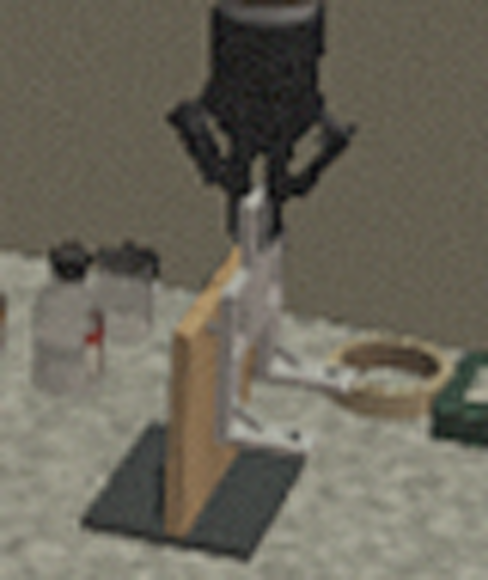

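```bash
python3 -m inch '[[-0.15,0,0,0,0,0,1],[-0.25,0,0,0,0,0,1],[-0.3,0,-0.05,0,0,0,1],[-0.35,0,-0.1,0,0,0,1],[-0.35,0.0,-0.15,0,0,0,1],[-0.35,0,-0.2,0,0,0,1],[-0.25,0,-0.2,0,0,0,1],[-0.1,0,-0.1,0,0,0,1]]'
python3 - <<'E'
from h import *
go([.592,.259,.235])
p,d=bot.camera("side"); crop("side",p,240,110,340,205,"s11.png")
E
```

```text
clock: 20.75
eef_pos: [0.4542, -0.2281, 0.2327]
tool_rot: [0.999, 0.047, 0.001, 0.0]
ft_force: [-0.5, 0.0, -3.4]
grip_width: 0.0093
eef [ 0.4542 -0.2281  0.2327] jaw yaw 5.44 tilt [ 0.001 -0.001 -1.   ] grip 0.0093 F [-0.5  0.  -3.4] t 20.75
units tool xyz [  7.335 -18.874  -0.099]
```

View pics/s11.png

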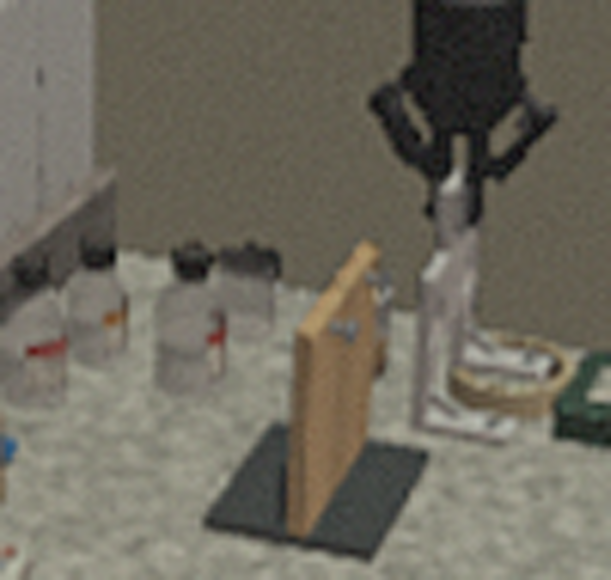

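```bash
python3 -m inch '[[0,-0.1,0,0,0,0,1],[0,-0.2,0,0,0,0,1],[0,-0.3,0,0,0,0,1],[0,-0.4,0,0,0,0,1],[0,-0.4,0,0,0,0,1],[0,-0.4,0,0,0,0,1],[0,-0.4,0,0,0,0,1],[0.05,-0.4,0,0,0,0.0072,1]]'
python3 -m inch '[[0.1,-0.4,0,0,0,0,1],[0.15,-0.4,0,0,0,0,1],[0.15,-0.4,0,0,0,0,1],[0.15,-0.4,0,0,0,0,1],[0.15,-0.4,0,0,0,0,1],[0.15,-0.4,0,0,0,0,1],[0.15,-0.4,0,0,0,0,1],[0.15,-0.4,0,0,0,0,1]]'
python3 -m inch '[[0.15,-0.4,0,0,0,0,1],[0.15,-0.4,0,0,0,0,1],[0.15,-0.4,0,0,0,0,1],[0.15,-0.4,0,0,0,0,1],[0.15,-0.4,0,0,0,0,1],[0.15,-0.4,0,0,0,0,1],[0.15,-0.4,0,0,0,0,1],[0.15,-0.4,0,0,0,0,1]]'
python3 -m inch '[[0.2,-0.4,0,0,0,0,1],[0.2,-0.4,0,0,0,0,1],[0.2,-0.4,0,0,0,0,1],[0.2,-0.4,0,0,0,0,1],[0.2,-0.4,0,0,0,0,1],[0.2,-0.4,0,0,0,0,1],[0.2,-0.4,0,0,0,0,1],[0.2,-0.4,0,0,0,0,1]]'
python3 - <<'E'
from h import *
go([.592,.259,.235])
E
```

```text
clock: 21.6
eef_pos: [0.4495, -0.1619, 0.2316]
tool_rot: [0.999, 0.036, -0.0, -0.0]
ft_force: [0.9, -0.0, -3.9]
grip_width: 0.009
clock: 22.4
eef_pos: [0.4728, -0.0802, 0.2315]
tool_rot: [0.999, 0.036, -0.0, -0.0]
ft_force: [0.4, 0.2, -3.5]
grip_width: 0.0091
clock: 23.2
eef_pos: [0.4969, 0.0017, 0.2315]
tool_rot: [0.999, 0.036, -0.0, 0.0]
ft_force: [0.3, 0.3, -2.9]
grip_width: 0.0096
clock: 24.0
eef_pos: [0.5311, 0.0844, 0.2315]
tool_rot: [0.999, 0.036, -0.0, 0.0]
ft_force: [0.4, -0.2, -5.1]
grip_width: 0.0093
eef [0.5311 0.0844 0.2315] jaw yaw 4.18 tilt [-0. -0. -1.] grip 0.0093 F [ 0.4 -0.2 -5.1] t 24.0
units tool xyz [ 2.94  -6.786 -0.14 ]
```

```bash
python3 -m inch '[[0.18,-0.4,0,0,0,0,1],[0.18,-0.4,0,0,0,0,1],[0.18,-0.4,0,0,0,0,1],[0.18,-0.4,0,0,0,0,1],[0.18,-0.4,0,0,0,0,1],[0.18,-0.4,0,0,0,0,1],[0.18,-0.4,0,0,0,0,1],[0.18,-0.4,0,0,0,0,1]]'
python3 -m inch '[[0.18,-0.4,0,0,0,0,1],[0.18,-0.4,0,0,0,0,1],[0.18,-0.4,0,0,0,0,1],[0.18,-0.4,0,0,0,0,1],[0.18,-0.4,0,0,0,0,1],[0.18,-0.4,0,0,0,0,1],[0.18,-0.4,0,0,0,0,1],[0.1,-0.2,0,0,0,0,1]]'
python3 -m inch '[[0.0,-0.1,0,0,0,0,1],[0,-0.05,0,0,0,0,1],[0,0,0,0,0,0,1],[0,0,0,0,0,0,1],[0,0,0,0,0,0,1],[0,0,0,0,0,0,1],[0,0,0,0,0,0,1],[0,0,0,0,0,0,1]]'
python3 - <<'E'
from h import *
go([.592,.259,.235])
p,d=bot.camera("side"); crop("side",p,180,130,320,270,"s12.png"); np.save("side12_d.npy",d); np.save("side12_p.npy",p)
E
```

```text
clock: 24.8
eef_pos: [0.5611, 0.1669, 0.2315]
tool_rot: [0.999, 0.036, -0.0, 0.0]
ft_force: [-0.7, -0.6, -3.9]
grip_width: 0.0094
clock: 25.6
eef_pos: [0.5896, 0.2445, 0.2314]
tool_rot: [0.999, 0.037, 0.0, -0.0]
ft_force: [0.2, -0.0, -4.2]
grip_width: 0.0092
clock: 26.4
eef_pos: [0.589, 0.2469, 0.2316]
tool_rot: [0.999, 0.036, 0.0, -0.0]
ft_force: [0.2, 0.6, -3.1]
grip_width: 0.0092
eef [0.589  0.2469 0.2316] jaw yaw 4.17 tilt [ 0.  0. -1.] grip 0.0092 F [ 0.2  0.6 -3.1] t 26.4
units tool xyz [ 0.157 -0.474 -0.136]
```

View pics/s12.png

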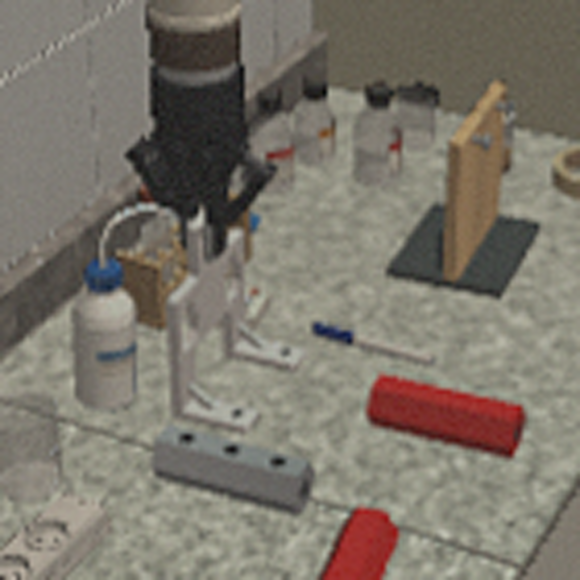

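```bash
python3 -m inch '[[0.05,-0.2,0,0,0,0,1],[0.08,-0.2,0,0,0,0,1],[0.02,-0.12,0.2,0,0,0,1],[0,0,0.35,0,0,0,1],[0,0,0.4,0,0,0,1],[0,0,0.4,0,0,0,1],[0,0,0.2,0,0,0,1],[0,0,0.1,0,0,0,1]]'
python3 -m inch '[[0,0,0.1,0,0,0,1],[0,0,0.1,0,0,0,1],[0,0,0,0,0,0,1],[0,0,0,0,0,0,1],[0,0,0,0,0,0,1],[0,0,0,0,0,0,1],[0,0,0,0,0,0,1],[0,0,0,0,0,0,1]]'
python3 - <<'E'
from h import *
go([.592,.2605,.127])
p,d=bot.camera("side"); crop("side",p,190,160,290,260,"s13.png"); np.save("side13_d.npy",d); np.save("side13_p.npy",p)
E
```

```text
clock: 27.25
eef_pos: [0.5912, 0.2598, 0.189]
tool_rot: [0.999, 0.036, -0.001, 0.0]
ft_force: [-0.7, 0.4, -3.7]
grip_width: 0.0096
clock: 28.05
eef_pos: [0.5918, 0.2602, 0.1854]
tool_rot: [0.999, 0.036, 0.0, -0.0]
ft_force: [0.3, -0.3, -3.7]
grip_width: 0.0096
eef [0.5918 0.2602 0.1854] jaw yaw 4.18 tilt [ 0.  0. -1.] grip 0.0096 F [ 0.3 -0.3 -3.7] t 28.05
units tool xyz [ 0.009 -0.01   2.335]
```

View pics/s13.png

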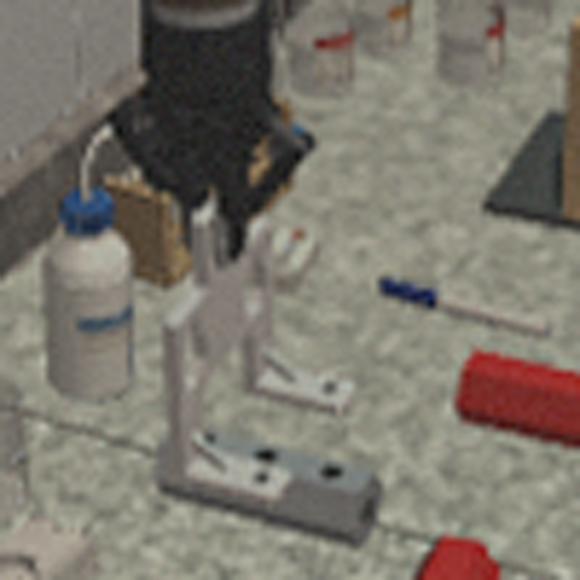

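```bash
python3 - <<'E'
from h import *
p=np.load("side13_p.npy").copy(); s=6
big=cv2.resize(p[160:260,190:290],None,fx=s,fy=s,interpolation=cv2.INTER_CUBIC)
a=np.radians(4.17); ex=np.array([np.cos(a),np.sin(a),0]); ey=np.array([-np.sin(a),np.cos(a),0])
f=np.array([.5918,.2602,.1854+.0147+.002-.1415-.0005])-.03*ex; print(f)
def poly(c,x0,x1,y0,y1,z,col):
    P=[c*[1,1,0]+[0,0,z]+ex*x+ey*y for x,y in((x0,y0),(x1,y0),(x1,y1),(x0,y1))]
    q=(proj("side",P)-[190,160])*s+s/2; cv2.polylines(big,[q.astype(np.int32)],True,col,1)
for sg in(-1,1): poly(f,-.035,.035,sg*.036,sg*.065,f[2]+.01,(0,255,0))
poly(np.array([.562,.2575,0]),-.07,.07,-.0127,.0127,.044,(0,0,255))
cv2.imwrite("pics/s13b.png",big)
E
```

```text
[0.56187942 0.25801852 0.0601    ]
```

View pics/s13b.png

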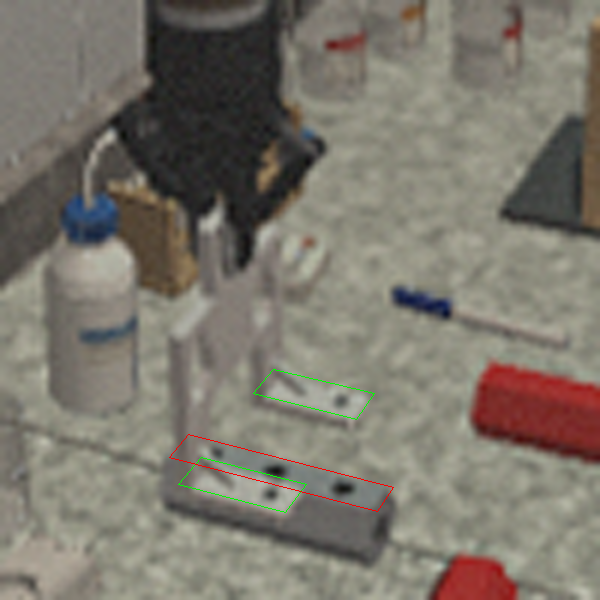

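```bash
python3 -m inch '[[0,0,0.1,0,0,0,1],[0,0,0.2,0,0,0,1],[0,0,0.3,0,0,0,1],[0,0,0.3,0,0,0,1],[0,0,0.3,0,0,0,1],[0,0,0.2,0,0,0,1],[0,0,0.1,0,0,0,1],[0,0,0,0,0,0,1]]'
python3 -m inch '[[0,0,0.1,0,0,0,1],[0,0,0.15,0,0,0,1],[0,0,0.15,0,0,0,1],[0,0,0.1,0,0,0,1],[0,0,0.1,0,0,0,1],[0,0,0,0,0,0,1],[0,0,0,0,0,0,1],[0,0,0,0,0,0,1]]'
python3 - <<'E'
from h import *
go([.592,.2605,.127])
p,d=bot.camera("side"); crop("side",p,190,160,290,260,"s14.png")
E
```

```text
clock: 28.9
eef_pos: [0.5915, 0.2601, 0.1472]
tool_rot: [0.999, 0.036, -0.0, 0.0]
ft_force: [1.2, 0.6, -3.2]
grip_width: 0.0095
clock: 29.7
eef_pos: [0.5919, 0.2603, 0.133]
tool_rot: [0.999, 0.036, 0.0, -0.0]
ft_force: [-0.6, 0.7, -3.2]
grip_width: 0.0094
eef [0.5919 0.2603 0.133 ] jaw yaw 4.18 tilt [ 0.  0. -1.] grip 0.0094 F [-0.6  0.7 -3.2] t 29.7
units tool xyz [ 0.005 -0.008  0.24 ]
```

View pics/s14.png

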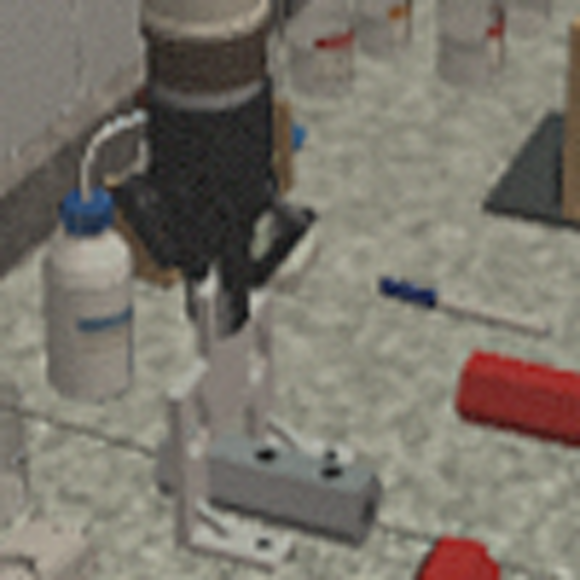

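Astride with clearance both sides; a few mm left.

```bash
python3 -m inch '[[0,0,0.05,0,0,0,1],[0,0,0.05,0,0,0,1],[0,0,0.05,0,0,0,1],[0,0,0.05,0,0,0,1],[0,0,0,0,0,0,1],[0,0,0,0,0,0,1],[0,0,0,0,0,0,1],[0,0,0,0,0,0,1]]'
python3 -m inch '[[0,0,0.03,0,0,0,1],[0,0,0.03,0,0,0,1],[0,0,0.0,0,0,0,1],[0,0,0,0,0,0,1],[0,0,0,0,0,0,1],[0,0,0,0,0,0,1],[0,0,0,0,0,0,1],[0,0,0,0,0,0,1]]'
```

```text
clock: 30.55
eef_pos: [0.5918, 0.2603, 0.1279]
tool_rot: [0.999, 0.036, 0.0, -0.0]
ft_force: [-0.3, -0.8, -2.3]
grip_width: 0.0092
clock: 31.35
eef_pos: [0.592, 0.2603, 0.1268]
tool_rot: [0.999, 0.036, 0.0, -0.0]
ft_force: [0.1, 0.8, 2.1]
grip_width: 0.0094
```

```bash
python3 -m inch '[[0,0,0.03,0,0,0,1],[0,0,0,0,0,0,1],[0,0,0,0,0,0,1],[0,0,0,0,0,0,0.75],[0,0,0,0,0,0,0.6],[0,0,0,0,0,0,0.4],[0,0,0,0,0,0,0],[0,0,0,0,0,0,-1]]'
python3 -m inch '[[0,0,0,0,0,0,-1],[0,0,0,0,0,0,-1],[0,0,0,0,0,0,-1],[0,0,0,0,0,0,-1],[0,0,0,0,0,0,-1],[0,0,-0.1,0,0,0,-1],[0,0,-0.3,0,0,0,-1],[0,0,-0.4,0,0,0,-1]]'
python3 - <<'E'
from h import *
go(None)
p,d=bot.camera("side"); crop("side",p,190,140,290,260,"s15.png")
E
```

```text
clock: 32.15
eef_pos: [0.5917, 0.2602, 0.1253]
tool_rot: [0.999, 0.036, -0.0, 0.0]
ft_force: [0.4, 0.1, -0.1]
grip_width: 0.0541
clock: 32.95
eef_pos: [0.5915, 0.2601, 0.1459]
tool_rot: [0.999, 0.036, -0.0, 0.0]
ft_force: [0.0, 0.2, 0.1]
grip_width: 0.0853
eef [0.5915 0.2601 0.1459] jaw yaw 4.18 tilt [-0.001 -0.    -1.   ] grip 0.0853 F [0.  0.2 0.1] t 32.95
```

View pics/s15.png

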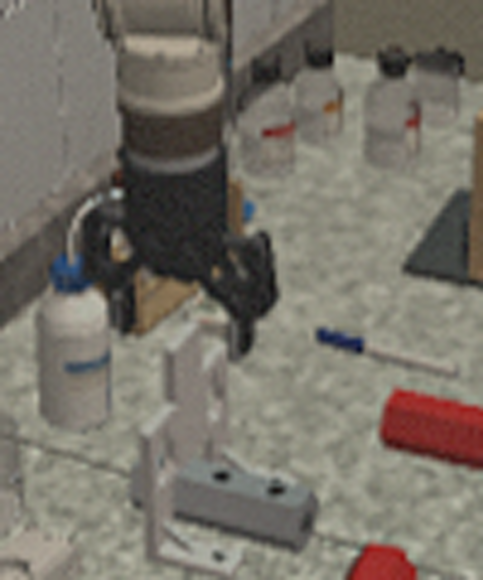

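Released; rise and move back to view from above.

```bash
python3 -m inch '[[0,0,-0.7,0,0,0,-1],[0,0,-0.9,0,0,0,-1],[0,0,-0.9,0,0,0,-1],[0,0,-0.9,0,0,0,-1],[0,0,-0.9,0,0,0,-1],[0,0.7,-0.4,0,0,0,-1],[0,0.9,0,0,0,0,-1],[0,0.9,0,0,0,0,-1]]'
python3 -m inch '[[-0.4,0.9,0,0,0,0,-1],[-0.4,0.9,0,0,0,0,-1],[-0.4,0.9,0,0,0,0,-1],[-0.4,0.9,0,0,0,0,-1],[-0.4,0.9,0,0,0,0,-1],[-0.4,0.6,0,0,0,0,-1],[0,0,0,0,0,0,-1],[0,0,0,0,0,0,-1]]'
python3 - <<'E'
from h import *
go(None)
for n in("top","side"):
    p,d=bot.camera(n); np.save(n+"9_p.npy",p); np.save(n+"9_d.npy",d)
crop("side",np.load("side9_p.npy"),190,140,350,280,"s16.png");crop("top",np.load("top9_p.npy"),180,130,400,260,"t16.png")
X,c,uv=cloud("top",np.load("top9_p.npy"),np.load("top9_d.npy"),200,165,250,225)
m=(X[:,2]>.1)&(X[:,2]<.18); print("tab",m.sum(),np.percentile(X[m],[3,50,97],axis=0).round(3).tolist())
m=(X[:,2]>.035)&(X[:,2]<.055)&(X[:,0]<.575)&(X[:,0]>.46); print("bar",m.sum(),np.percentile(X[m],[3,50,97],axis=0).round(3).tolist())
E
```

```text
clock: 33.8
eef_pos: [0.5965, 0.1965, 0.2637]
tool_rot: [0.999, 0.037, 0.001, 0.0]
ft_force: [0.8, -1.1, 0.6]
grip_width: 0.085
clock: 34.6
eef_pos: [0.5457, 0.0656, 0.2633]
tool_rot: [0.999, 0.036, 0.0, -0.0]
ft_force: [0.6, 1.1, 0.6]
grip_width: 0.0855
eef [0.5457 0.0656 0.2633] jaw yaw 4.1 tilt [ 0.001  0.    -1.   ] grip 0.0855 F [0.6 1.1 0.6] t 34.6
tab 115 [[0.584, 0.199, 0.104], [0.591, 0.257, 0.12], [0.599, 0.317, 0.169]]
bar 147 [[0.496, 0.235, 0.036], [0.535, 0.252, 0.043], [0.571, 0.271, 0.052]]
```

View pics/s16.png

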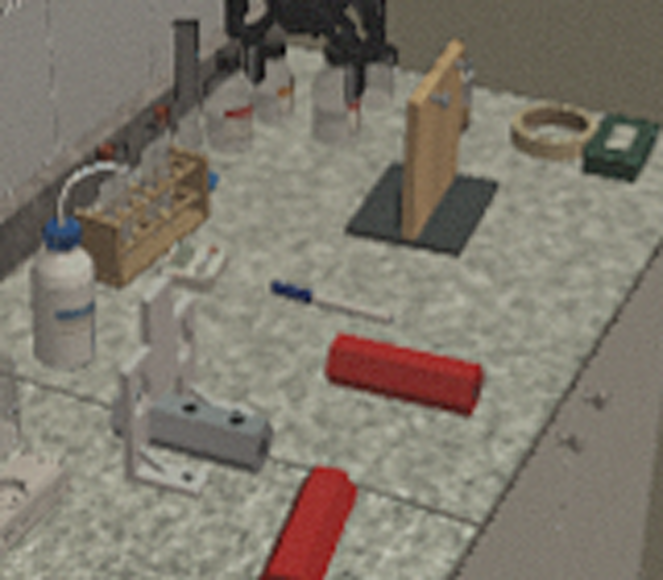

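View pics/t16.png

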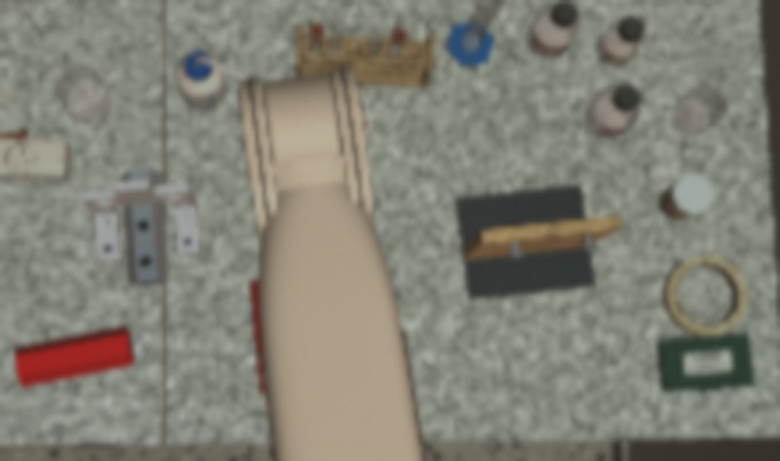

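```bash
python3 -c "
from workcell import bot
print(bot.job_done())"
```

```text
the job is handed in; nothing more can be done
None
```

I rolled the bar two flats to the left by pushing on an arc, so its face with the three pits is on top. Then I lifted the bracket 25 mm on its screws, pulled it forward off the panel and set it down astride the bar. I let go, moved the arm clear and handed the job in at about 35 s of the 72 s allowed.

- **Bar:** before the bracket went on, the camera put its centre at about (0.562, 0.257) m, turned 4.1°. In the last pictures the pits are still on top.
- **Bracket:** it stands upright on both feet with clearance on each side of the bar. By the tool's pose at release, the middle of its feet is within a few millimetres of the bar's centre and its direction within about 0.1° of the bar's. The spread of the bracket points from the top camera, 0.199 to 0.317 m in y, agrees.
- **Other things on the bench:** the bystanders in view showed no visible shift. I did not measure them, and the notebook was outside the final crops.
- **Disagreement:** touching the bar with the fingers put it 2–3 mm further left than the camera did. I aimed the bracket between the two estimates, and the arch has about 10 mm of clearance each side.

The hand-in gave no verdict.

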